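# Ease a stone napkin ring off its display bar and lay it in the cradle

## Task

A customer wants the blue stone napkin ring. Ease it along the black display bar and off its free end without forcing the stone against the bar, then set it down gently, without dropping it, on its side between the two black rails of the wooden cradle, its bore along the rails and about midway along them, and let go. Leave the loose stones and the jar where they are.

Things in the scene. Friction and masses are not known exactly. Their poses are not given: they have to be found in the camera images.
- ring: Blue stone ring: plain tube, outside diameter 50 mm, bore 36 mm, 20 mm long, 40 to 75 g. Origin in the middle of the bore; y is the bore axis. It hangs on the bar, the top of its bore resting on it, its middle about 2 mm below the bar's centre line. It chips if pressed against the bar with more than 12 N or into the cradle with more than 20 N. A closing gripper turns it in line with the pads.
- stand: Fixed display stand: dark wooden foot 150 x 150 x 12 mm (origin at the centre of its underside), a column, and straight above it a wooden clamp head, 66 mm along x, 40 mm along y, 92 to 148 mm above the table. A round black bar, 32 mm in diameter, sticks out of the head roughly along the stand's -y. Its free end, with a thin brass band near it, is 175 mm from the origin.
- bar_pivot (a point): Point on the bar's centre line where the ring starts (within 3 mm): 70 mm along -y from the stand's origin and 120 mm up; axes as the stand's. The bar sits crooked: it passes through this point but points up to 8 degrees to either side of the stand's -y and up to 3 degrees up or down, which is not measured. It is stiff and does not give. Bore and bar have 4 mm clearance in diameter.
- cradle: Fixed wooden cradle lying on the table, board 110 (x) x 100 (y) x 8 mm, origin at the centre of its underside. Two black rails, each 6 mm wide, 70 mm long and 6 mm high, run along its y on top of the board, their middles 16 mm either side of the origin. The ring lies along y between them, resting on their inner top edges, its middle then 35 mm above the cradle's origin.
- green_stone: Loose green domed stone, 38 mm across, 12 mm high, near the cradle. Origin at its underside.
- pink_stone: Loose pink domed stone, 42 mm across, 13 mm high, near the cradle. Origin at its underside.
- agate_stone: Loose brown domed stone, 40 mm across, 12 mm high, near the cradle. Origin at its underside.
- jar: Loose amber jar, 44 mm across, 55 mm high, beside the stand. Origin at its underside.
Not all that is in view belongs to the job. What is meant by the ring is not orange, turquoise or yellow, and is the smaller of those in its own colour.

How it is judged:
By the outcome, as a careful person would: the job done as asked, in the order asked, and still so for the second after the job is handed in, with the robot touching nothing.
It also fails if it takes over 66 s, if anything falls off the work surface, if the arm or the gripper's body presses on something with over 40 N, if the wrist force passes 120 N, or if a joint passes its speed limit or range.

## Robot

A 7-joint arm with a two-finger parallel gripper is mounted at the origin on the work surface. World frame = base frame: x ahead of the robot, y to its left, z up, the work surface at z = 0. Lengths are in m, angles in rad, forces in N, time in s.
With the tool pointing down it reaches from about 0.425 to 0.925 m from the base axis. Payload 6.8 kg.
Tool frame: the origin (TCP) lies on the front face of the gripper's body, between the roots of the fingers; the fingertips stand 73 mm ahead of it and the grasp point (between the pads) lies 54 mm ahead of it (env.nose_length is the distance from the TCP to the fingertips, in m); z points along the fingers, y is the line along which they close (so a half turn about z gives the same grasp; the last joint's range is limited). The gripper opens to 85 mm and grips with 20 to 120 N. Pads are 22 mm wide; open, the fingers measure 114 mm over their backs; the gripper's body (76 mm by 85 mm) begins 54 mm behind the grasp point. The pads swing forward as they close: fully open they stand 13 mm farther back than shut.
Start: joints at [-1.385, 0.477, 0.022, 1.555, -0.011, 1.109, -0.083], TCP at [0.195, 0.646, 0.304] pointing down, gripper open.
Joint ranges: [-2.96, 2.96], [-0.34, 2.1], [-1.41, 1.46], [0.24, 2.44], [-1.37, 4.51], [0.17, 1.92], [-2.96, 2.96]. Speed limits (rad/s): [2.39, 2.39, 3.14, 3.14, 3.14, 3.14, 3.14].

## Interface

Orientations are given as a unit quaternion [w, x, y, z].
In Python, from cell import env, kin, camera, calibration, job gives the robot as it stands. The module is installed in compiled form; this text tells all that it offers. Calls block until the motion is done:
- env.reach(position, orientation): joint-space move of the TCP to a pose.
- env.movel(position, velocity=0.15, rot=None, stop_force=None): straight line of the TCP; rot=None keeps the orientation; velocity is the mean speed in m/s. With stop_force (N) it stops when the force on the tool has changed by that much, and returns True; else False.
- env.goto_joints(angles): joint-space move.
- env.grip(opening, f_grip=None): finger opening in m; f_grip is the grip in N (None keeps the last); returns when the fingers have stopped.
- env.dwell(seconds).
- kin.inverse_kinematics(position, orientation): joint angles nearest the present ones, or None.
- env.get_state(): the state.
- camera(name): name is "scene" or "top"; returns (picture, depth): 384x512x3 uint8, blue, green, red; 384x512 float32, m along the optical axis (not along the pixel's ray), 0 where there is no reading.
- calibration(name): a dict with "fx", "fy", "cx", "cy" (pixels), "rvec" (rotation vector, rad) and "tvec" (3), from world to camera coordinates, as OpenCV has them. Camera axes: x right, y down, z forward; pixel columns grow to the right and rows downward; lengths in m; the calibration is good to about 2 mm. A picture is of the moment at which its call begins. calibration takes no time and is no camera call.
A pose or a line that the arm cannot do raises env.PlanningError and nothing moves.
- job.job_done(): hands the job in; it is judged then, once.
The state is a dict: "time": time; "qpos": joint angles; "joint_velocities": joint speeds; "joint_torque": joint torques, N m; "tcp_pos": TCP position; "orientation": TCP orientation; "force": force on the tool from outside, world axes, zero at the start; "torque": the same for the moment, N m; "opening": finger opening in m; "gripper_force": force on a finger pad.
Only numpy, scipy, OpenCV 4.12 (cv2) and the standard library are available. Lean on these libraries where they do the work, as an engineer would, in place of code of your own. Each camera call takes 0.05 s, during which the arm holds its last target. There are 200 camera calls.

## Working session

There is one attempt and no reset: what is moved stays moved. The work goes in short steps, each a Python script; the robot and the scene stay as the last script left them, time stands still between calls to the robot, and variables do not carry over. Pictures are saved under pics/ and viewed, at most 10 in all, crops included, and the job is handed in when it is done.

```bash
mkdir -p pics; ls; cat > h.py <<'E'
import numpy as np, cv2
from cell import env, kin, camera, calibration, job
def world(name, depth):
    c=calibration(name); R=cv2.Rodrigues(np.array(c["rvec"],float))[0]; t=np.array(c["tvec"],float).ravel()
    v,u=np.mgrid[:384,:512]
    P=np.stack([(u-c["cx"])/c["fx"]*depth,(v-c["cy"])/c["fy"]*depth,depth],-1)
    return (P-t)@R
def project(name,X):
    c=calibration(name); K=np.array([[c["fx"],0,c["cx"]],[0,c["fy"],c["cy"]],[0,0,1]])
    return cv2.projectPoints(np.array(X,float).reshape(-1,1,3),np.array(c["rvec"],float),np.array(c["tvec"],float),K,None)[0].reshape(-1,2)
E
python3 - <<'E'
from h import *
for n in("scene","top"):
    p,d=camera(n); cv2.imwrite(f"pics/{n}0.png",p); np.savez(f"{n}0.npz",p=p,d=d)
    c=calibration(n); R=cv2.Rodrigues(np.array(c["rvec"],float))[0]; print(n,c["fx"],-R.T@np.array(c["tvec"]).ravel(),R[2])
s=env.get_state(); print(s["time"],s["tcp_pos"],s["orientation"],s["force"],s["opening"])
E
```

```text
pics
scene 427.9636277160996 [1.32656812 0.38585919 0.67521771] [-0.73776058 -0.41855826 -0.5296398 ]
top 471.6717112994161 [ 0.34880697 -0.07463623  1.12446856] [ 0.18074093 -0.01282263 -0.98344715]
0.1 [0.19533414 0.64568568 0.30300672] [-6.84901201e-05  1.46346205e-01  9.89233079e-01 -8.36195787e-04] [-0.70109322 -0.2152972   0.33759097] 0.08522243224717146
```

View pics/scene0.png

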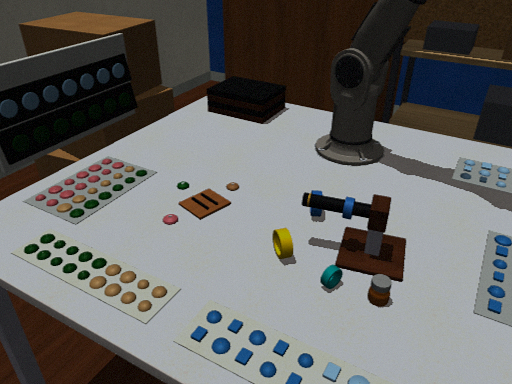

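View pics/top0.png

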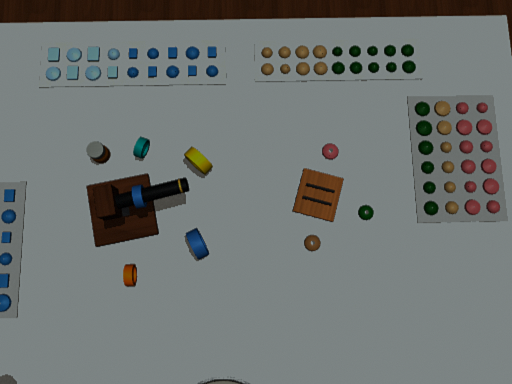

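The scene shows the blue ring on the bar at (349,208), with the bar's free end at (305,200). The larger blue ring stands on the table behind it. In the top view the ring is at (138,196), the bar end at (185,186), the stand's foot around (123,210) and the cradle at (318,195). Next I'll measure these.

```bash
python3 - <<'E'
from h import *
np.set_printoptions(precision=4,suppress=True)
D={n:np.load(f"{n}0.npz") for n in("scene","top")}
W={n:world(n,D[n]["d"]) for n in D}
for uv in [(123,210),(138,196),(185,186),(318,195),(197,244),(98,153),(330,151),(366,212),(312,243),(250,220)]:
    print(uv,W["top"][uv[1],uv[0]])
for uv in [(349,208),(305,200),(205,203),(372,250),(250,200)]: print(uv,W["scene"][uv[1],uv[0]])
for n,box in(("top",(85,150,215,250)),("scene",(285,175,420,285)),):
    a,b,c,d=box; cv2.imwrite(f"pics/{n}c.png",cv2.resize(cv2.convertScaleAbs(D[n]["p"][b:d,a:c],alpha=1.6),None,fx=5,fy=5,interpolation=cv2.INTER_CUBIC))
# blue pixels of the ring
for n,(a,b,c,d) in(("top",(120,175,160,215)),("scene",(335,190,372,225))):
    p=D[n]["p"][b:d,a:c].astype(int); m=(p[...,0]>p[...,2]+40)&(p[...,0]>70)
    X=W[n][b:d,a:c][m]; print(n,m.sum(),X.mean(0),X.min(0),X.max(0))
E
```

```text
(123, 210) [0.4955 0.2153 0.0689]
(138, 196) [0.5143 0.1643 0.143 ]
(185, 186) [0.5351 0.0668 0.136 ]
(318, 195) [ 0.5307 -0.2339  0.0089]
(197, 244) [0.416  0.049  0.0681]
(98, 153) [0.631  0.2792 0.0607]
(330, 151) [ 0.6409 -0.2693  0.0017]
(366, 212) [ 0.4878 -0.3477  0.0051]
(312, 243) [ 0.4172 -0.2161 -0.0024]
(250, 220) [ 0.4748 -0.0696  0.0005]
(349, 208) [0.5358 0.1754 0.1285]
(305, 200) [0.5534 0.0755 0.1268]
(205, 203) [ 0.539  -0.2267  0.0073]
(372, 250) [0.5226 0.2398 0.0239]
(250, 200) [ 0.4536 -0.1317  0.0001]
top 169 [0.5166 0.1677 0.1397] [0.4981 0.1565 0.1298] [0.538  0.1797 0.1475]
scene 135 [0.535  0.1728 0.1382] [ 0.2905  0.1112 -0.002 ] [1.3266 0.3859 0.6752]
```

```bash
cat > fit.py <<'E'
from h import *
from scipy.optimize import least_squares
np.set_printoptions(precision=4,suppress=True)
def fitcyl(Xs,r,x0,offs=False):
    # axis: point (x,z) at y=yc, slopes dx/dy, dz/dy ; per-camera radial fits
    X=np.vstack(Xs); yc=x0[2]
    def f(p):
        dr=np.array([p[2],1,p[3]]); dr/=np.linalg.norm(dr)
        q=X-np.array([p[0],yc,p[1]]); return np.linalg.norm(q-np.outer(q@dr,dr),axis=1)-r
    s=least_squares(f,[x0[0],x0[1],0,0],loss="soft_l1",f_scale=0.002); return s.x,f(s.x)
def cloud(n,W,p,lo,hi,extra=None):
    m=((W>lo)&(W<hi)).all(-1)
    if extra is not None: m&=extra(p.astype(int))
    return m
E
python3 - <<'E'
from fit import *
D={n:np.load(f"{n}0.npz") for n in("scene","top")}
W={n:world(n,D[n]["d"]) for n in D}
notblue=lambda p:(p.max(-1)<60)
blue=lambda p:(p[...,0]>p[...,2]+40)&(p[...,0]>70)
B={};R={}
for n in D:
    mb=cloud(n,W[n],[.48,.07,.10],[.57,.148,.15],notblue); mb=cv2.erode(mb.astype(np.uint8),np.ones((3,3)))>0
    B[n]=W[n][mb]; mr=cloud(n,W[n],[.48,.14,.09],[.57,.2,.16],blue); R[n]=W[n][mr]
    print(n,len(B[n]),len(R[n]),"ring med",np.median(R[n],0))
    x,e=fitcyl([B[n]],.016,(.525,.12,.11)); print(" bar",x,np.abs(e).mean())
x,e=fitcyl([B["top"],B["scene"]],.016,(.525,.12,.11)); print("both",x,np.abs(e).mean(), [np.mean(e[:len(B["top"])]),np.mean(e[len(B["top"]):])])
x,e=fitcyl([R["top"],R["scene"]],.025,(.52,.118,.168)); print("ring",x,np.abs(e).mean())
# boards: intersect top pixels with plane at board-top height
c=calibration("top"); Rm=cv2.Rodrigues(np.array(c["rvec"],float))[0]; C=-Rm.T@np.array(c["tvec"],float).ravel()
def onplane(uv,z,n="top"):
    c=calibration(n); Rm=cv2.Rodrigues(np.array(c["rvec"],float))[0]; C=-Rm.T@np.array(c["tvec"],float).ravel()
    uv=np.atleast_2d(uv).astype(float); d=np.c_[(uv[:,0]-c["cx"])/c["fx"],(uv[:,1]-c["cy"])/c["fy"],np.ones(len(uv))]@Rm
    return (C+d*((z-C[2])/d[:,2])[:,None])[:,:2]
def mask(n,box):
    a,b,cc,d=box; p=D[n]["p"].astype(int); m=np.zeros((384,512),np.uint8)
    m[b:d,a:cc]=((p[...,2]>p[...,0]+25)|(p.max(-1)<45))[b:d,a:cc]; 
    k,l,st,_=cv2.connectedComponentsWithStats(m); i=1+np.argmax(st[1:,4]); return l==i
for n,box,z in(("top",(285,162,350,226),.008),("scene",(172,185,238,222),.008)):
    m=mask(n,box); v,u=np.nonzero(m); P=onplane(np.c_[u,v],z,n); r=cv2.minAreaRect(P.astype(np.float32)*1000); print("cradle",n,m.sum(),r,P.mean(0))
    p=D[n]["p"].astype(int); mm=(p.max(-1)<45)&cv2.erode(cv2.morphologyEx(m.astype(np.uint8),cv2.MORPH_CLOSE,np.ones((7,7))),np.ones((5,5))).astype(bool)
    k,l,st,ct=cv2.connectedComponentsWithStats(mm.astype(np.uint8))
    for i in range(1,k):
        if st[i,4]>20:
            v,u=np.nonzero(l==i); r=cv2.minAreaRect((onplane(np.c_[u,v],.014,n)*1000).astype(np.float32)); print("  rail",r)
m=mask("top",(80,165,165,250)); v,u=np.nonzero(m); q=W["top"][v,u]; s=q[:,2]<.025
r=cv2.minAreaRect((onplane(np.c_[u,v][s],.012)*1000).astype(np.float32)); print("foot",r)
h=W["top"]; mm=((h>[.44,.15,.138])&(h<[.58,.3,.16])).all(-1)&~blue(D["top"]["p"].astype(int)); print("head top",mm.sum(),h[mm].mean(0),h[mm].min(0),h[mm].max(0)); print(cv2.minAreaRect((h[mm][:,:2]*1000).astype(np.float32)))
E
```

```text
Traceback (most recent call last):
  File "fit.py", line 12, in cloud
    m=((W>lo)&(W<hi)).all(-1)
               ^^^^
TypeError: '<' not supported between instances of 'float' and 'function'
```

View pics/topc.png

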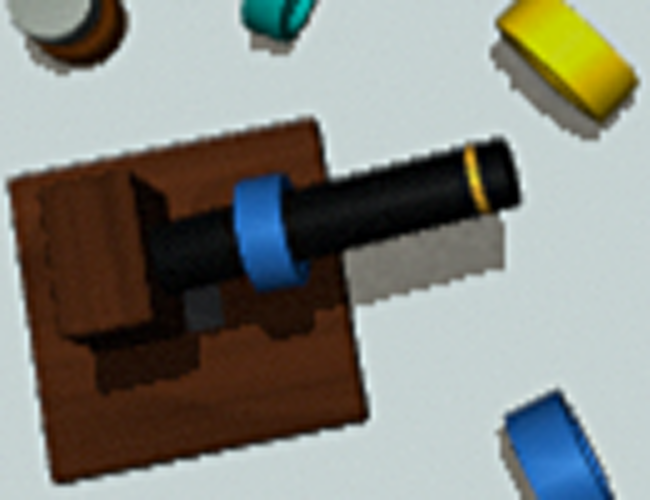

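The crop shows the bar running up and to the right from the head. The ring is nearest the head at about (265,232) in the crop, and the brass band is at (475,180).

```bash
cat >> fit.py <<'E'
def onplane(uv,z,n="top"):
    c=calibration(n); Rm=cv2.Rodrigues(np.array(c["rvec"],float))[0]; C=-Rm.T@np.array(c["tvec"],float).ravel()
    uv=np.atleast_2d(uv).astype(float); d=np.c_[(uv[:,0]-c["cx"])/c["fx"],(uv[:,1]-c["cy"])/c["fy"],np.ones(len(uv))]@Rm
    return (C+d*((z-C[2])/d[:,2])[:,None])[:,:2]
E
python3 - <<'E'
from fit import *
D={n:np.load(f"{n}0.npz") for n in("scene","top")}
W={n:world(n,D[n]["d"]) for n in D}
notblue=lambda p:(p.max(-1)<60)
blue=lambda p:(p[...,0]>p[...,2]+40)&(p[...,0]>70)
B={};R={}
for n in D:
    p=D[n]["p"]
    mb=cloud(n,W[n],p,[.48,.07,.10],[.57,.148,.15],notblue); mb=cv2.erode(mb.astype(np.uint8),np.ones((3,3)))>0
    B[n]=W[n][mb]; mr=cloud(n,W[n],p,[.48,.14,.09],[.57,.2,.16],blue); R[n]=W[n][mr]
    print(n,len(B[n]),len(R[n]),"ring med",np.median(R[n],0),R[n].min(0),R[n].max(0))
    x,e=fitcyl([B[n]],.016,(.525,.12,.11)); print(" bar",x,np.abs(e).mean())
x,e=fitcyl([B["top"],B["scene"]],.016,(.525,.12,.11)); print("both",x,np.abs(e).mean(), [np.mean(e[:len(B["top"])]),np.mean(e[len(B["top"]):])])
x,e=fitcyl([R["top"],R["scene"]],.025,(.52,.118,.168)); print("ring",x,np.abs(e).mean())
def mask(n,box):
    a,b,cc,d=box; p=D[n]["p"].astype(int); m=np.zeros((384,512),np.uint8)
    m[b:d,a:cc]=((p[...,2]>p[...,0]+25)|(p.max(-1)<45))[b:d,a:cc]; 
    k,l,st,_=cv2.connectedComponentsWithStats(m); i=1+np.argmax(st[1:,4]); return l==i
for n,box,z in(("top",(285,162,350,226),.008),("scene",(172,185,238,222),.008)):
    m=mask(n,box); v,u=np.nonzero(m); P=onplane(np.c_[u,v],z,n); r=cv2.minAreaRect(P.astype(np.float32)*1000); print("cradle",n,m.sum(),r,P.mean(0))
    p=D[n]["p"].astype(int); mm=(p.max(-1)<45)&cv2.erode(cv2.morphologyEx(m.astype(np.uint8),cv2.MORPH_CLOSE,np.ones((7,7))),np.ones((5,5))).astype(bool)
    k,l,st,ct=cv2.connectedComponentsWithStats(mm.astype(np.uint8))
    for i in range(1,k):
        if st[i,4]>20:
            v,u=np.nonzero(l==i); r=cv2.minAreaRect((onplane(np.c_[u,v],.014,n)*1000).astype(np.float32)); print("  rail",r)
m=mask("top",(80,165,165,250)); v,u=np.nonzero(m); q=W["top"][v,u]; s=q[:,2]<.025
r=cv2.minAreaRect((onplane(np.c_[u,v][s],.012)*1000).astype(np.float32)); print("foot",r)
h=W["top"]; mm=((h>[.44,.15,.138])&(h<[.58,.3,.16])).all(-1)&~blue(D["top"]["p"].astype(int)); print("head top",mm.sum(),h[mm].mean(0),h[mm].min(0),h[mm].max(0)); print(cv2.minAreaRect((h[mm][:,:2]*1000).astype(np.float32)))
E
```

```text
scene 308 133 ring med [0.5326 0.1719 0.1366] [0.5062 0.1591 0.1221] [0.5443 0.1823 0.143 ]
 bar [ 0.5318  0.1205 -0.2378 -0.0169] 0.0011835749119862124
top 357 169 ring med [0.5163 0.1677 0.1399] [0.4981 0.1565 0.1298] [0.538  0.1797 0.1475]
 bar [ 0.5321  0.121  -0.2165 -0.0147] 0.001247454928950496
both [ 0.5318  0.1208 -0.2318 -0.0181] 0.0012260610926549587 [np.float64(3.316299937271896e-05), np.float64(-0.0001618359992389565)]
ring [ 0.5186  0.1174 -0.1846 -0.0761] 0.0013933500536944495
cradle top 1847 ((532.9229125976562, -234.1369171142578), (99.04659271240234, 109.38426208496094), 73.74659729003906) [ 0.5325 -0.2342]
  rail ((546.9568481445312, -238.43446350097656), (68.87425231933594, 7.1039628982543945), 73.61445617675781)
  rail ((517.1295166015625, -228.17453002929688), (69.08260345458984, 6.545368194580078), 73.8812484741211)
cradle scene 854 ((538.0509643554688, -229.047607421875), (105.16082000732422, 112.11592102050781), 73.16902923583984) [ 0.5401 -0.2276]
  rail ((524.3211059570312, -222.06201171875), (68.5732421875, 10.060792922973633), 73.68206787109375)
  rail ((554.5706176757812, -231.3643798828125), (69.50647735595703, 9.110566139221191), 73.6964111328125)
foot ((506.9099426269531, 219.36585998535156), (147.91041564941406, 176.70596313476562), 10.670589447021484)
head top 638 [0.5054 0.2323 0.1473] [0.4711 0.151  0.138 ] [0.5407 0.2592 0.1529]
((511.8697509765625, 202.97349548339844), (65.97415161132812, 106.4969711303711), 10.606877326965332)
```

```bash
python3 - <<'E'
from fit import *
D={n:np.load(f"{n}0.npz") for n in("scene","top")}
rays={}
for n,(u0,u1,r0,r1) in {"top":(157,176,165,215),"scene":(314,340,180,228)}.items():
    g=D[n]["p"].max(-1).astype(float); c=calibration(n); Rm=cv2.Rodrigues(np.array(c["rvec"],float))[0]; C=-Rm.T@np.array(c["tvec"],float).ravel()
    pts=[]
    for u in range(u0,u1+1):
        col=g[r0:r1,u]; k=int({"top":191-(u-160)*.22,"scene":202+(u-314)*.14}[n])-r0
        for s in(-1,1):
            i=k
            while 0<i<len(col)-1 and col[i]<60: i+=s
            j=i-s; hi=col[min(max(i+s,0),len(col)-1)]; lo=col[k]; th=(hi+lo)/2
            # crossing
            i=k
            while 0<i<len(col)-1 and col[i]<th: i+=s
            j=i-s; pts.append((u,r0+j+s*(th-col[j])/(col[i]-col[j]+1e-9),s))
    pts=np.array(pts); 
    for s in(-1,1):
        q=pts[pts[:,2]==s]; print(n,s,q[::4,1])
    d=np.c_[(pts[:,0]-c["cx"])/c["fx"],(pts[:,1]-c["cy"])/c["fy"],np.ones(len(pts))]@Rm; d/=np.linalg.norm(d,axis=1)[:,None]
    rays[n]=(C,d)
def res(p,C,d):
    a=np.array([p[2],1,p[3]]); a/=np.linalg.norm(a); nrm=np.cross(d,a); nrm/=np.linalg.norm(nrm,axis=1)[:,None]
    return np.abs(nrm@(np.array([p[0],.11,p[1]])-C))-.016
f=lambda p:np.r_[res(p,*rays["top"]),res(p,*rays["scene"])]
s=least_squares(f,[.5318,.1208,-.225,-.017],loss="soft_l1",f_scale=.0005); print(s.x,np.abs(s.fun).mean(),"yaw deg",np.degrees(np.arctan(s.x[2:])))
E
```

```text
top -1 [183.8913 182.8768 181.8806 180.8913 179.8971]
top 1 [198.9762 198.0385 196.6949 195.6273 194.6429]
scene -1 [193.801  194.4207 195.0328 195.787  196.6368 197.2917 197.9185]
scene 1 [207.4609 208.5283 208.9886 209.6284 210.5158 211.5128 212.0122]
[ 0.5319  0.1199 -0.2276 -0.0158] 0.00027038760305161166 yaw deg [-12.8205  -0.908 ]
```

View pics/scenec.png

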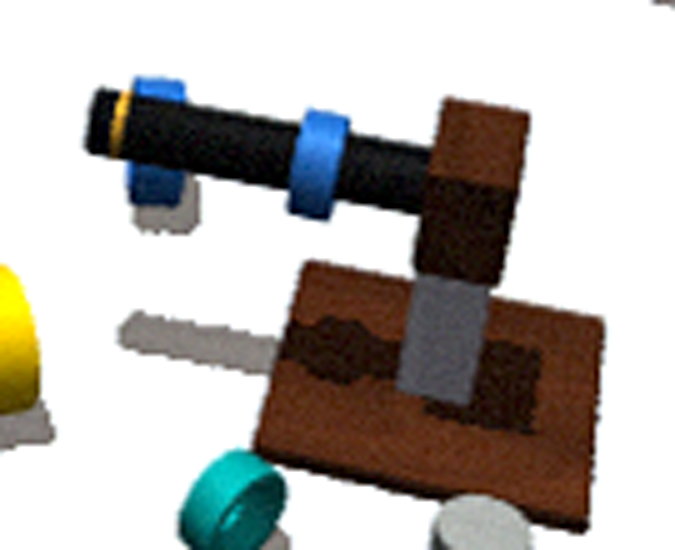

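The silhouettes of both views agree to 0.3 mm. The bar's slope dx/dy is -0.228, and it rises 0.9° towards the free end. The scene crop shows the ring clear of the head, and nothing stands high enough to block the path. I'll approach now.

```bash
cat >> h.py <<'E'
from scipy.spatial.transform import Rotation as Ro
a=np.array([-.2276,1,-.0158]); a/=np.linalg.norm(a)
P0=np.array([.5319,.11,.1202])
def quat(x,y=None):
    z=np.cross(x,y); q=Ro.from_matrix(np.c_[x,y,z]).as_quat(); return np.r_[q[3],q[:3]]
yb=np.array([a[1],-a[0],0]); yb/=np.linalg.norm(yb)
QB=quat(a,yb); ZB=np.cross(a,yb)
H=.050
def st(msg=""):
    s=env.get_state(); print(msg,round(s["time"],2),"tcp",np.round(s["tcp_pos"],4),"F",np.round(s["force"],2),"T",np.round(s["torque"],3),"open",round(s["opening"],4),"gf",np.round(s["gripper_force"],1)); return s
E
python3 - <<'E'
from h import *
ring=P0+.060*a-[0,0,.002]; tcp=ring-ZB*H; print(ring,tcp)
up=tcp+[0,0,.12]
q1=kin.inverse_kinematics(up,QB); q2=kin.inverse_kinematics(tcp,QB); print(q1,q2)
xc=np.array([.281,.960,0]);xc/=np.linalg.norm(xc)
print(kin.inverse_kinematics([.533,-.234,.12],quat(xc,np.array([xc[1],-xc[0],0]))))
env.goto_joints(q1); st("up"); env.movel(tcp,.12); st("at")
for n in("scene","top"):
    p,d=camera(n); np.savez(f"{n}1.npz",p=p,d=d); cv2.imwrite(f"pics/{n}1.png",p)
p=cv2.imread("pics/scene1.png")[150:300,270:430]; q=cv2.imread("pics/top1.png")[130:260,80:220]
cv2.imwrite("pics/c1.png",np.hstack([cv2.resize(p,(400,375)),cv2.resize(q,(400,375))]))
E
```

```text
[0.51858611 0.16849689 0.11727575] [0.51841518 0.16924789 0.16726982]
[-0.84450936  0.30288549  0.50023383  1.91093457 -0.15564548  0.97087115
 -0.0511921 ] [-0.77622545  0.47189878  0.43282919  2.00513574 -0.26874486  0.723219
  0.0420551 ]
[-0.2341187   0.69639863  0.74650244  1.9543565  -0.68315774  0.76157632
  0.63065894]
up 2.17 tcp [0.5182 0.1709 0.2872] F [-0.91  0.58 -0.04] T [0.04  0.014 0.013] open 0.0853 gf 0.0
at 3.33 tcp [0.5189 0.1694 0.1679] F [ 0.51 -0.33 -0.45] T [0.041 0.025 0.037] open 0.0852 gf 0.0
```

View pics/c1.png

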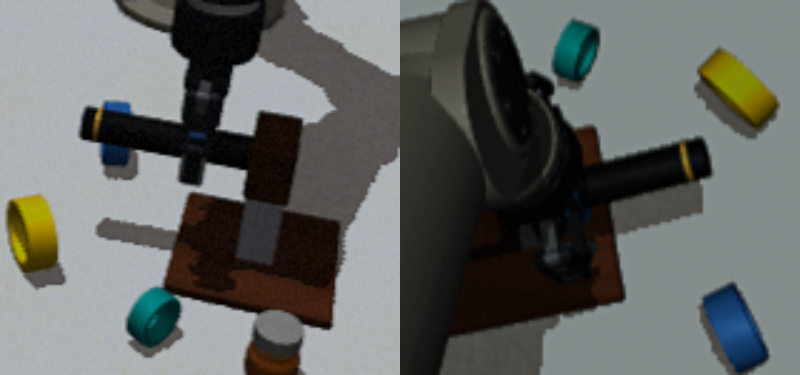

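The fingers straddle the ring: in the left view the finger hides it at about (195,140), and the gripper is clear of the head. Now I'll grip and check the forces.

```bash
python3 - <<'E'
from h import *
env.grip(.056,20); env.dwell(.2); b=st("pre")
env.grip(.044,20); env.dwell(.2); s=st("grip")
E
```

```text
pre 4.03 tcp [0.5184 0.1692 0.1673] F [ 0.52  0.02 -0.02] T [ 0.064  0.012 -0.027] open 0.056 gf 0.0
grip 4.45 tcp [0.5185 0.1693 0.1674] F [-0.52  0.37  2.68] T [-0.038  0.12   0.009] open 0.0491 gf 20.5
```

```bash
python3 - <<'E'
from h import *
t0=env.get_state()["tcp_pos"]
base=P0+.060*a-[0,0,.002]-ZB*H
for dz in(.0005,.001,.0015,.002,.0025):
    env.movel(base+[0,0,dz],.01); env.dwell(.15)
    F=np.mean([ (env.dwell(.02),env.get_state()["force"])[1] for _ in range(5)],0); print(dz,F.round(2))
E
```

```text
0.0005 [ 0.07 -0.    0.02]
0.001 [-0.22 -0.25 -0.3 ]
0.0015 [-0.45  0.29 -0.42]
0.002 [ 0.28 -0.25 -0.58]
0.0025 [-0.28  0.11 -0.18]
```

```bash
python3 - <<'E'
from h import *
base=P0-[0,0,.002]-ZB*H+[0,0,.0024]
env.movel(base+.06*a,.01)
for s in np.arange(.045,-.0701,-.0115):
    hit=env.movel(base+s*a,.03,stop_force=4); env.dwell(.05)
    F=np.mean([(env.dwell(.02),env.get_state()["force"])[1] for _ in range(4)],0); print(round(s,4),hit,F.round(2),"lat",round(F@yb,2))
    if hit or np.linalg.norm(F)>2.5: break
st("end")
E
```

```text
0.045 False [ 0.27  0.26 -0.67] lat 0.32
0.0335 False [-0.2  -0.36 -0.67] lat -0.27
0.022 False [-0.14 -0.23 -0.77] lat -0.19
0.0105 False [-0.34  0.11 -0.12] lat -0.31
-0.001 False [-0.44  0.44 -0.31] lat -0.33
-0.0125 False [ 0.33  0.31 -0.19] lat 0.39
-0.024 False [ 0.01 -0.17 -0.6 ] lat -0.03
-0.0355 False [-0.46 -0.68 -0.92] lat -0.6
-0.047 False [-0.19 -0.18 -0.61] lat -0.23
-0.0585 False [ 0.34 -0.42 -0.88] lat 0.24
-0.07 False [-0.48 -0.08 -0.77] lat -0.48
end 14.38 tcp [0.5472 0.0426 0.1717] F [-0.68 -0.15 -1.7 ] T [-0.026 -0.022  0.018] open 0.0492 gf 20.8
```

The ring came off with no measurable contact. Next I'll clear the bar, carry the ring over the cradle and check.

```bash
cat >> h.py <<'E'
th=np.radians(73.7); xc=np.array([np.cos(th),np.sin(th),0]); yc=np.array([xc[1],-xc[0],0]); QC=quat(xc,yc); C=np.array([.5335,-.2338,0])
E
python3 - <<'E'
from h import *
base=P0-ZB*H+[0,0,.0004]
env.movel(base-.10*a,.06); p=env.get_state()["tcp_pos"]; env.movel(np.array([p[0],p[1],.21]),.15)
env.movel(C+[0,0,.21],.12,rot=QC); env.movel(C+[0,0,.125],.08); env.dwell(.3); st("hover")
out=[]
for n,(A,B,c,d) in(("scene",(150,140,270,240)),("top",(260,140,380,240))):
    p,dd=camera(n); np.savez(f"{n}2.npz",p=p,d=dd); out.append(cv2.resize(p[B:d,A:c],None,fx=3.3,fy=3.3,interpolation=cv2.INTER_CUBIC))
    W=world(n,dd); q=p.astype(int); m=(q[...,0]>q[...,2]+25)&(q[...,0]>40)&((W>[.45,-.32,.03])&(W<[.62,-.15,.13])).all(-1); X=W[m]; print(n,len(X),X.mean(0).round(4) if len(X) else"",X.min(0).round(4) if len(X) else "",X.max(0).round(4) if len(X) else "")
cv2.imwrite("pics/c2.png",np.hstack(out))
E
```

```text
hover 19.16 tcp [ 0.5337 -0.2338  0.1253] F [ 0.02 -0.91 -0.6 ] T [ 0.023 -0.023  0.042] open 0.0491 gf 20.9
scene 156 [ 0.5344 -0.2279  0.0769] [ 0.515  -0.2421  0.0519] [ 0.559  -0.2152  0.1007]
top 0
```

View pics/c2.png

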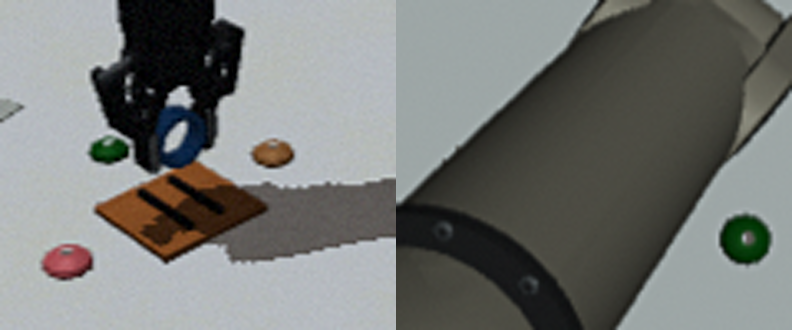

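The left view shows the ring held with its bore roughly along the rails, above the cradle. Before lowering, I'll check the cradle estimate by overlaying its predicted outline on both first pictures.

```bash
python3 - <<'E'
from h import *
out=[]
for n,(A,B,c,d) in(("scene",(165,180,245,230)),("top",(280,158,360,233))):
    p=np.load(f"{n}0.npz")["p"]; k=5
    im=cv2.resize(cv2.convertScaleAbs(p[B:d,A:c],alpha=1.5),None,fx=k,fy=k,interpolation=cv2.INTER_CUBIC)
    def poly(cx,hx,hy,z,col):
        X=[C+yc*(cx+i*hx)+xc*(j*hy)+[0,0,z] for i,j in((-1,-1),(1,-1),(1,1),(-1,1))]
        q=(project(n,X)-[A,B]+.5)*k; cv2.polylines(im,[q.round().astype(int)],True,col,1)
    poly(0,.055,.05,.008,(255,255,0))
    for s in(-.016,.016): poly(s,.003,.035,.014,(0,255,0))
    out.append(cv2.copyMakeBorder(im,0,375-im.shape[0],0,0,cv2.BORDER_CONSTANT))
cv2.imwrite("pics/c3.png",np.hstack(out))
E
```

```text
(no output)
```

View pics/c3.png

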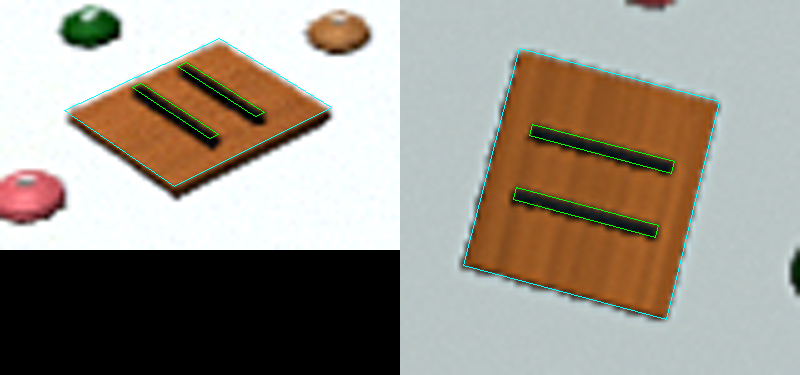

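The outlines fit to about 1 mm in both views: the top view is exact and the scene view is about 1 px off. Lowering now.

```bash
python3 - <<'E'
from h import *
print(env.movel(C+[0,0,.091],.04)); env.dwell(.2); b=st("pre")
hit=env.movel(C+[0,0,.0815],.006,stop_force=2.5); print(hit); env.dwell(.3)
F=np.mean([(env.dwell(.02),env.get_state()["force"])[1] for _ in range(8)],0); print(F.round(2),"lat",(F@yc).round(2)); st("touch")
E
```

```text
False
pre 20.46 tcp [ 0.5337 -0.2338  0.0913] F [ 0.51  0.03 -0.54] T [ 0.002  0.008 -0.006] open 0.0494 gf 20.9
True
[-0.72  0.29  5.33] lat -0.77
touch 21.93 tcp [ 0.5335 -0.2338  0.0845] F [0.2  0.49 5.2 ] T [ 0.039  0.008 -0.043] open 0.049 gf 21.3
```

Contact came at TCP z 0.0845 against about 0.0845 to 0.085 expected, with almost no side force, so the ring is seated between the rails. I'll ease off and release.

```bash
python3 - <<'E'
from h import *
env.movel(C+[0,0,.0847],.005); env.dwell(.2); st("eased")
env.grip(.054); env.dwell(.3); st("open"); env.grip(.075); env.dwell(.2); st("open2")
env.movel(C+[0,0,.20],.06); p=env.get_state()["tcp_pos"]
env.reach(np.array([.50,.02,.30]),QC); env.dwell(.3); st("away")
out=[]
for n,(A,B,c,d) in(("scene",(150,140,270,240)),("top",(260,140,380,240))):
    p,dd=camera(n); np.savez(f"{n}3.npz",p=p,d=dd); out.append(cv2.resize(p[B:d,A:c],None,fx=3.3,fy=3.3,interpolation=cv2.INTER_CUBIC))
    W=world(n,dd); q=p.astype(int); m=(q[...,0]>q[...,2]+25)&(q[...,0]>40)&((W>[.45,-.32,.012])&(W<[.62,-.15,.13])).all(-1); X=W[m]; print(n,len(X),X.mean(0).round(4),X.min(0).round(4),X.max(0).round(4), "along",np.percentile((X-C)@xc,[3,97]).round(4),"across",np.percentile((X-C)@yc,[3,97]).round(4))
cv2.imwrite("pics/c4.png",np.hstack(out))
E
```

```text
eased 22.47 tcp [ 0.5336 -0.2338  0.0847] F [0.56 0.44 1.78] T [-0.063 -0.057  0.027] open 0.0494 gf 21.1
open 22.99 tcp [ 0.5335 -0.2338  0.0846] F [1.14 0.26 0.1 ] T [ 0.022 -0.005 -0.035] open 0.0538 gf 0.0
open2 23.53 tcp [ 0.5335 -0.2338  0.0847] F [ 0.12 -0.49 -0.26] T [-0.018 -0.022 -0.009] open 0.0748 gf 0.0
away 26.98 tcp [0.5001 0.0191 0.2998] F [ 0.16  0.77 -0.37] T [-0.023  0.01  -0.004] open 0.0752 gf 0.0
scene 193 [ 0.5377 -0.2304  0.0384] [ 0.5141 -0.2482  0.0122] [ 0.5612 -0.2164  0.0607] along [-0.0082  0.0131] across [-0.0189  0.025 ]
top 180 [ 0.531  -0.2314  0.054 ] [ 0.5089 -0.2474  0.0145] [ 0.5552 -0.2183  0.0648] along [-0.0081  0.0104] across [-0.0223  0.019 ]
```

View pics/c4.png

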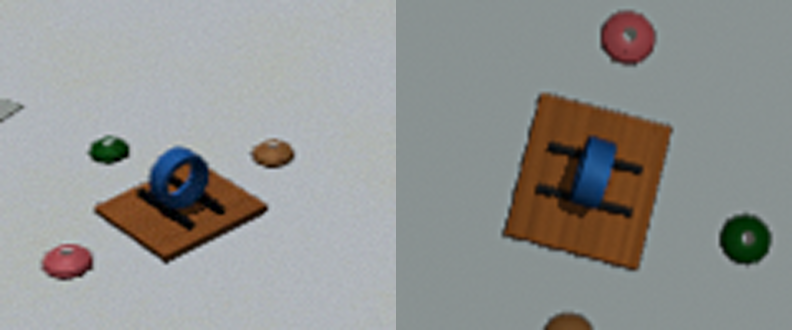

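The ring lies on both rails, midway along, with its bore along them (top view about (597,170) in the crop), and its top is 60–65 mm up in depth against 60 expected. The stones by the cradle look untouched.

```bash
python3 -c "
from h import *
print(job.job_done())"
```

```text
the job is handed in; nothing more can be done
None
```

I slid the blue ring off the bar with no measurable contact, set it down between the cradle rails about midway along with its bore along them, let go and handed the job in at about 27 s.

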